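Nudge the skewed lid home on the games box

TASK

The red lid of the wooden games box was put back askew. Nudge it round on top of the box, feeling for the opening in the box's frame, until the block under the lid finds it, then press the lid firmly, but without ramming it, past the spring catches so that it lies fully home: square with the box, level and down on the rim all round. Keep the lid on the box the whole time, neither lifting it off nor letting it fall, and leave the skittle, the jar and the puzzle carton where they are.

Things in the scene. Friction and masses are not known exactly. Their poses are not given: they have to be found in the camera images.
- box: Open box of pale wood with a blue band, screwed to the table, immovable: 120 (x) by 160 (y) mm outside, walls upright, on a base board 146 by 186 by 8 mm. Origin: centre of the base board's underside, on the table; x, y along its sides, z up. A darker fixed wooden frame lines its mouth, the frame's top (the rim) 68 mm above the origin.
- box_rim (a point): Centre of the box's mouth, in the plane of the rim; axes as the box. The frame's opening is 90 (x) by 130 (y) mm, parallel to the box, but off this point by an unknown amount, up to 5 mm either way along x and along y. Lid home = block fully in, its origin in the rim plane. Two sprung brass rollers in its y ends hold the block up until the lid is pressed home with about 10 N.
- lid: Loose red wooden lid, draughtboard pattern on top, about 0.2 kg, no handle, too wide to grip: a plate 126 (x) by 166 (y) by 12 mm. Under it, centred, a locating block 87 by 127 mm, 6 mm deep, fits the opening with 1.5 mm to spare each side. Origin: centre of the plate's underside (block below it), z up. It starts up to 35 mm off and turned up to 17 degrees, its block on the rim.
- skittle: Bystander: turned wooden skittle standing on the table, 54 mm across at the foot, 146 mm tall. Origin: centre of its foot.
- jar: Bystander: glass jar with a yellow cap, 60 mm across, 85 mm tall, standing. Origin: centre of its foot.
- puzzle: Bystander: flat yellow puzzle carton 100 (x) by 150 (y) by 32 mm lying on the table. Origin: centre of its underside.

How it is judged:
At the end, for the whole second after the job is handed in: Lid home and at rest: its block in the frame's opening, so its origin within 1.8 mm above (3 mm below) the rim plane and 10 mm sideways of box_rim, turned at most 0.045 rad and tilted at most 0.015 rad against the box; skittle, jar and carton each within 30 mm of where they stood (z of lid in the frame of box_rim between -0.003 and 0.0018 m and horizontal distance between lid and box_rim below 0.01 m and angle between the x axis of lid and the x axis of box, either way round below 0.045 rad and angle between the z axis of lid and the z axis of box, either way round below 0.015 rad and linear speed of lid below 0.01 m/s and distance of each of skittle, jar, puzzle from where it was at the start of the episode below 0.03 m); the robot touches nothing.
It fails at once if the lid is rammed (pressed or pushed with over 60 N) (contact force between the fingers and lid above 60 N).
It fails at once if the lid is lifted off the box (more than 40 mm above its place) (z of lid in the frame of box_rim above 0.04 m).
It fails at once if the lid falls off the box (z of lid in the frame of box_rim below -0.02 m).
It fails at once if the skittle, the jar or the puzzle carton is moved more than 30 mm (distance of any of skittle, jar, puzzle from where it was at the start of the episode above 0.03 m).
It also fails if it takes over 72 s, if anything falls off the work surface, if the arm or the gripper's body presses on something with over 40 N, if the wrist force passes 120 N, or if a joint passes its speed limit or range.

ROBOT

A 7-joint arm with a two-finger parallel gripper is mounted at the origin on the work surface. World frame = base frame: x ahead of the robot, y to its left, z up, the work surface at z = 0. Lengths are in m, angles in rad, forces in N, time in s.
With the tool pointing down it reaches from about 0.425 to 0.875 m from the base axis. Payload 4.7 kg.
Tool frame: the origin (TCP) lies midway between the tips of the shut fingers; the grasp point (between the pads) lies 19 mm behind it; z points along the fingers, y is the direction in which the jaws open and shut (so a half turn about z gives the same grasp; the last joint's range is limited). The gripper opens to 85 mm and grips with 20 to 120 N. Pads are 22 mm wide; open, the fingers measure 114 mm over their backs; the gripper's body (76 mm by 85 mm) begins 54 mm behind the grasp point. The pads swing forward as they close: fully open they stand 13 mm farther back than shut.
Start: joints at [1.22, 0.321, -0.07, 1.45, 0.023, 1.371, -0.057], TCP at [0.232, -0.607, 0.231] pointing down, gripper open.
Joint ranges: [-2.86, 2.86], [-0.3, 2.09], [-1.38, 1.24], [0.06, 2.45], [-1.56, 4.7], [0.09, 2.05], [-2.69, 2.69]. Speed limits (rad/s): [2.57, 2.57, 3.14, 3.14, 3.14, 3.14, 3.14].

INTERFACE

Orientations are given as [roll, pitch, yaw] about the fixed x, y, z axes, in that order (R = Rz(yaw) Ry(pitch) Rx(roll)).
In Python, from workcell import arm gives the robot as it stands.
- The arm moves only by the tool apply_moves, never from a script. Its argument "increments" is a list of rows, each an object of numbers: "tx", "ty", "tz": the shift along the world's x, y, z in mm; "wx", "wy", "wz": the turn, a rotation vector about the world's x, y, z in rad. In form: [{"tx": .., "ty": .., "tz": .., "wx": .., "wy": .., "wz": ..}, ...]. A call has 1 to 5 rows; each row is the pose to reach, as a shift and turn from the pose commanded when the call began; what a row does not reach only later rows make up. A row lasts 1/12 s, in which the tool goes at most 41.7 mm and 7.16 degrees, less where a joint would pass 70% of its speed; a pose out of reach is approached as far as the arm can. A call with a gripper value outside its range is refused whole. "grip" is the opening, from 0 (shut) to 1 (fully open), set as the call begins (left out, the last holds). The fingers move at their own pace and stop on an object; "newtons" is the grip in N (left out, the last holds). Time passes only in rows, so rows that repeat a pose let the fingers close. It gives the time, the measured TCP pose, the force and the opening at its end, in the units of the state.
- arm.get_obs(): the state, without advancing time (a new reading comes with each control period).
- arm.grab_frame(name): name is "scene" or "top" or "wrist"; returns the picture (480x640x3 uint8, blue, green, red); there is no depth.
- arm.camera_model(name): a dict with "fx", "fy", "cx", "cy" (pixels), "R" (3x3) and "t" (3): a world point X has camera coordinates R X + t. Camera axes: x right, y down, z forward; pixel columns grow to the right and rows downward; lengths in m; the calibration is good to about 2 mm. The wrist camera is an equidistant fisheye: a pixel r from the principal point sees the ray r / f radians off the axis. A picture is of the moment at which its call begins: read the wrist's pose just before it. camera_model takes no time and is no camera call; for the wrist camera it gives the pose at the moment of the call.
- arm.job_done(): hands the job in, once; it reports no verdict.
The state is a dict: "time_s": time; "qpos": joint angles; "dq": joint speeds; "tau": joint torques, N m; "position": TCP position; "ee_rot": TCP orientation; "ft_force": force on the tool from outside, world axes, zero at the start; "wrist_torque": the same for the moment, N m; "grip_width": finger opening in m.
Only numpy, scipy, OpenCV 4.12 (cv2) and the standard library are available. Lean on these libraries where they do the work, as an engineer would, in place of code of your own. Each camera call takes 0.05 s, during which the arm holds its last target. There are 200 camera calls.

## Working session

There is one attempt and no reset: what is moved stays moved. The work goes in short steps, Python scripts to look and compute and a tool call to move; the robot and the scene stay as the last step left them, time stands still between calls to the robot, and variables do not carry over. Pictures are saved under pics/ and viewed, about 8 in all and at most 12, crops included, and the job is handed in when it is done.

Besides the shell and the picture viewer there is one more tool, called after "Request:" as name([rows], argument=value, ...), one row to a line, values as JSON. apply_moves: Moves the arm, as the interface text tells. Its arguments: {"type":"object","properties":{"increments":{"type":"array","items":{"type":"object","properties":{"tx":{"type":"number"},"ty":{"type":"number"},"tz":{"type":"number"},"wx":{"type":"number"},"wy":{"type":"number"},"wz":{"type":"number"}}}},"grip":{"type":"number"},"newtons":{"type":"number"}},"required":["increments"]}

```bash
mkdir -p pics; ls; python3 - <<'E'
from workcell import arm
import cv2,numpy as np
o=arm.get_obs();print({k:np.round(v,3) for k,v in o.items()})
a=arm.grab_frame("scene");b=arm.grab_frame("top")
cv2.imwrite("pics/s0.png",a);cv2.imwrite("pics/t0.png",b)
for n in("scene","top"):
  m=arm.camera_model(n);print(n,m)
E
```

```text
pics
{'time_s': np.float64(0.0), 'qpos': array([ 1.22 ,  0.322, -0.07 ,  1.452,  0.023,  1.371, -0.057]), 'dq': array([-0.002, -0.   ,  0.001,  0.   , -0.   , -0.   , -0.001]), 'tau': array([ 0.0000e+00, -4.9357e+01, -3.8200e-01, -3.1433e+01,  1.3000e-02,
        1.2000e-02,  0.0000e+00]), 'position': array([ 0.232, -0.607,  0.23 ]), 'ee_rot': array([-3.14 ,  0.   ,  0.365]), 'ft_force': array([ 0.869, -0.087,  0.452]), 'wrist_torque': array([-0.026,  0.011,  0.007]), 'grip_width': np.float64(0.085)}
scene {'fx': 511.80143497592763, 'fy': 511.80143497592763, 'cx': 328.52309976582694, 'cy': 242.12313369050733, 'R': array([[-0.20259612,  0.97912872,  0.016179  ],
       [ 0.76476016,  0.16851611, -0.62188763],
       [-0.61163446, -0.11361896, -0.78293934]]), 't': array([ 0.14243748, -0.430721  ,  1.41052642])}
top {'fx': 475.5143964845825, 'fy': 475.5143964845825, 'cx': 314.5431083028131, 'cy': 239.10079868254064, 'R': array([[ 0.00505894, -0.99998441, -0.0023656 ],
       [-0.98777519, -0.00462857, -0.15581637],
       [ 0.15580299,  0.00312495, -0.98778321]]), 't': array([-0.02019303,  0.62340629,  1.03124096])}
```

View pics/s0.png

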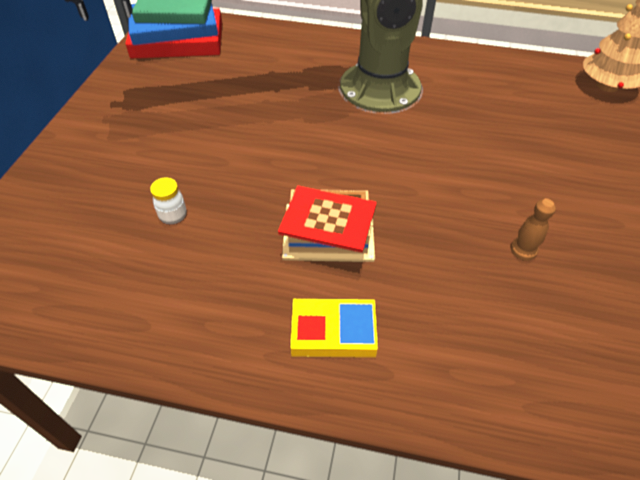

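View pics/t0.png

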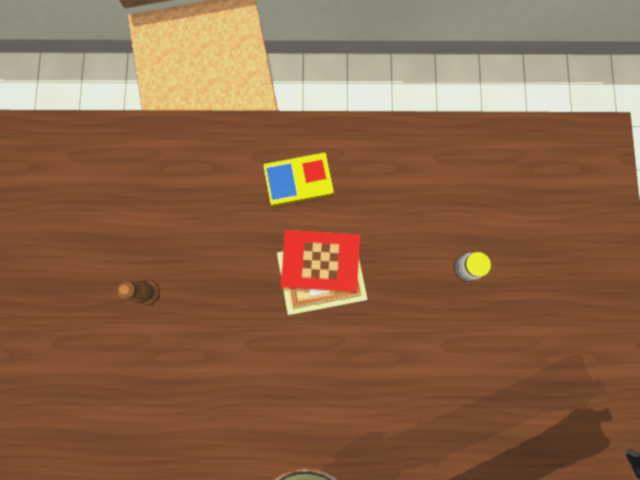

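```bash
cat > h.py <<'E'
from workcell import arm
import cv2,numpy as np
def ray(m,p,z,fish=False):
    x=(np.array(p,float)-[m['cx'],m['cy']])/m['fx']
    if fish:
        r=np.linalg.norm(x)+1e-12; d=np.r_[x/r*np.sin(r),np.cos(r)]
    else: d=np.r_[x,1]
    R=np.array(m['R']);C=-R.T@m['t'];d=R.T@d
    return (C+d*(z-C[2])/d[2])
def masks(im):
    h=cv2.cvtColor(im,cv2.COLOR_BGR2HSV);H,S,V=[h[...,i].astype(int) for i in range(3)]
    red=((H<5)|(H>174))&(S>200)&(V>110)
    pale=(H>12)&(H<35)&(S<140)&(V>150)
    return red.astype(np.uint8),pale.astype(np.uint8)
def rect(P):
    (c,s,a)=cv2.minAreaRect(P.astype(np.float32)); 
    a=np.deg2rad(a); 
    if s[0]>s[1]: a+=np.pi/2; s=s[::-1]
    a=(a+np.pi/2)%np.pi-np.pi/2
    return np.round(np.array(c)*1000,1),np.round(np.array(s)*1000,1),round(float(np.rad2deg(a)),2)
def big(mask):
    cs,_=cv2.findContours(mask,cv2.RETR_EXTERNAL,cv2.CHAIN_APPROX_NONE)
    return max(cs,key=cv2.contourArea)[:,0]
E
python3 - <<'E'
from h import *
for n,f in(("top","t0"),("scene","s0")):
    im=cv2.imread(f"pics/{f}.png");m=arm.camera_model(n);r,p=masks(im)
    roi=np.zeros_like(r)
    if n=="top": roi[215:325,265:380]=1
    else: roi[180:270,270:385]=1
    c=big(r*roi);P=np.array([ray(m,q,.086)[:2] for q in c]);print(n,"lid",rect(P))
    P=np.array([ray(m,q,.008)[:2] for q in np.argwhere(p*roi)[:,::-1]]);print("board",rect(P))
    x0,y0=(265,215) if n=="top" else (270,180)
    cv2.imwrite(f"pics/c_{f}.png",cv2.resize(im[y0:y0+110,x0:x0+115],None,fx=5,fy=5,interpolation=cv2.INTER_CUBIC))
    for name,lo,hi in(("yel",(22,150,120),(34,255,255)),):
        mk=cv2.inRange(cv2.cvtColor(im,cv2.COLOR_BGR2HSV),lo,hi)
        for q in cv2.findContours(mk,cv2.RETR_EXTERNAL,cv2.CHAIN_APPROX_NONE)[0]:
            if cv2.contourArea(q)>150: print(name,q[:,0].mean(0),ray(m,q[:,0].mean(0),.03 if cv2.contourArea(q)>1000 else .085))
E
```

```text
top lid (array([571.1, -29.6]), array([123.6, 163.2]), -3.28)
board (array([545.7, -32.8]), array([153.7, 189.9]), 11.06)
yel [478.17391304 263.98550725] [ 0.56467697 -0.37338765  0.085     ]
yel [297.66176471 178.56862745] [0.77084749 0.02346064 0.03      ]
scene lid (array([574.8, -29.5]), array([131.8, 166.7]), -3.04)
board (array([523.5, -37. ]), array([189.4, 198.2]), -79.36)
yel [332.60740741 324.98518519] [0.77547978 0.02190753 0.03      ]
yel [163.60869565 187.7826087 ] [ 0.56990701 -0.3703839   0.085     ]
```

View pics/c_t0.png

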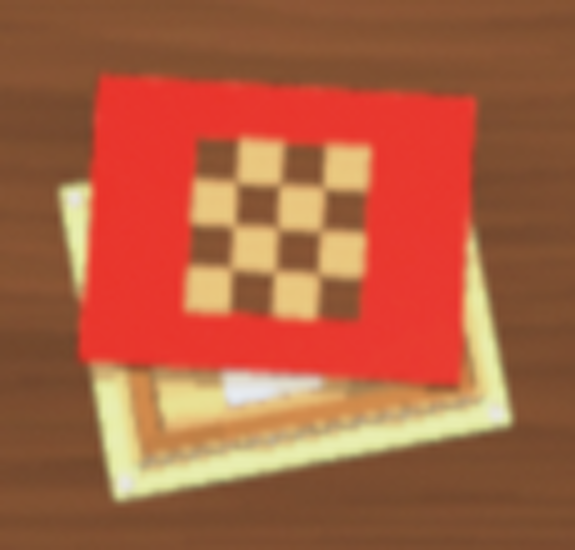

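The crop shows the lid shifted away from the robot and turned clockwise. The board corners are at about top px (277,252), (288,315) and (367,300), and the near edge of the opening is visible.

```bash
python3 - <<'E'
from h import *
m=arm.camera_model("top");f=lambda p,z:1000*ray(m,(265+(p[0]-2)/5,215+(p[1]-2)/5),z)[:2]
TL,BL,BR=[f(p,.008) for p in((60,187),(117,500),(511,424))]
print(TL,BL,BR,np.linalg.norm(TL-BL),np.linalg.norm(BL-BR),"centre",(TL+BR)/2)
for d,o in((TL-BL,0),(BL-BR,-90)): print("yaw",np.rad2deg(np.arctan2(d[1],d[0]))+o)
L=[f(p,.086) for p in((99,74),(476,97),(460,386),(80,360))]
print("lid",np.round(L,1),np.mean(L,0), [np.rad2deg(np.arctan2(*(a-b)[::-1])) for a,b in((L[0],L[3]),(L[1],L[2]),(L[0],L[1]))])
E
```

```text
[598.85057476  71.93773391] [453.78126258  43.16092437] [ 489.40162213 -138.53056048] 147.89594350278705 185.15022463489373 centre [544.12609845 -33.29641328]
yaw 11.219880105749292
yaw 11.092076559525694
lid [[ 638.9   49.1]
 [ 629.4 -116.6]
 [ 503.1 -108.5]
 [ 513.5   55.5]] [571.24886867 -30.10269433] [np.float64(-2.88928790303734), np.float64(-3.680710868961007), np.float64(86.72282679262489)]
```

Request:
apply_moves([
  {"tx": 22, "ty": 30},
  {"tx": 44, "ty": 60},
  {"tx": 66, "ty": 90},
  {"tx": 89, "ty": 120},
  {"tx": 112, "ty": 150, "wz": -0.06},
], grip=1)

```text
$.increments[0]: bad value
```

Request:
apply_moves([
  {"tx": 22, "ty": 30},
  {"tx": 44, "ty": 60},
  {"tx": 66, "ty": 90},
  {"tx": 89, "ty": 120},
  {"tx": 112, "ty": 150, "wz": -0.06},
])

```text
$.increments[0]: bad value
```

Request:
apply_moves([
  {"tx": 22, "ty": 30},
  {"tx": 44, "ty": 60},
  {"tx": 66, "ty": 90},
  {"tx": 89, "ty": 120},
  {"tx": 112, "ty": 150, "wz": -0.051},
])

```text
$.increments[0]: bad value
```

Request:
apply_moves([
  {"tx": 22, "ty": 30},
  {"tx": 44, "ty": 60},
  {"tx": 66, "ty": 90},
  {"tx": 89, "ty": 120},
  {"tx": 113, "ty": 151},
])

```text
$.increments[0]: bad value
```

All six fields are needed in each row.

Request:
apply_moves([
  {"tx": 22, "ty": 30, "tz": 0, "wx": 0, "wy": 0, "wz": 0},
  {"tx": 44, "ty": 60, "tz": 0, "wx": 0, "wy": 0, "wz": 0},
  {"tx": 66, "ty": 90, "tz": 0, "wx": 0, "wy": 0, "wz": -0.03},
  {"tx": 89, "ty": 120, "tz": 0, "wx": 0, "wy": 0, "wz": -0.06},
  {"tx": 112, "ty": 150, "tz": 0, "wx": 0, "wy": 0, "wz": -0.06},
], grip=1)

```text
time_s: 0.52
position: [0.3444, -0.4556, 0.2309]
ee_rot: [-3.141, 0.0, 0.303]
ft_force: [1.0, -0.5, 0.0]
grip_width: 0.0853
```

Request:
apply_moves([
  {"tx": 22, "ty": 30, "tz": 0, "wx": 0, "wy": 0, "wz": 0},
  {"tx": 44, "ty": 60, "tz": 0, "wx": 0, "wy": 0, "wz": 0},
  {"tx": 66, "ty": 90, "tz": 0, "wx": 0, "wy": 0, "wz": -0.03},
  {"tx": 89, "ty": 120, "tz": 0, "wx": 0, "wy": 0, "wz": -0.06},
  {"tx": 112, "ty": 150, "tz": 0, "wx": 0, "wy": 0, "wz": -0.06},
])

```text
time_s: 0.93
position: [0.4564, -0.3055, 0.2311]
ee_rot: [-3.142, 0.0, 0.243]
ft_force: [1.1, 0.3, 0.3]
grip_width: 0.0852
```

Request:
apply_moves([
  {"tx": 22, "ty": 30, "tz": 0, "wx": 0, "wy": 0, "wz": 0},
  {"tx": 44, "ty": 60, "tz": 0, "wx": 0, "wy": 0, "wz": 0},
  {"tx": 66, "ty": 90, "tz": 0, "wx": 0, "wy": 0, "wz": -0.03},
  {"tx": 89, "ty": 120, "tz": 0, "wx": 0, "wy": 0, "wz": -0.051},
  {"tx": 112, "ty": 150, "tz": 0, "wx": 0, "wy": 0, "wz": -0.051},
])

```text
time_s: 1.35
position: [0.5684, -0.1557, 0.2311]
ee_rot: [3.142, 0.001, 0.193]
ft_force: [1.3, -0.8, 0.1]
grip_width: 0.0856
```

Request:
apply_moves([
  {"tx": 22, "ty": 30, "tz": 0, "wx": 0, "wy": 0, "wz": 0},
  {"tx": 44, "ty": 60, "tz": 0, "wx": 0, "wy": 0, "wz": 0},
  {"tx": 66, "ty": 90, "tz": 0, "wx": 0, "wy": 0, "wz": 0},
  {"tx": 89, "ty": 120, "tz": 0, "wx": 0, "wy": 0, "wz": 0},
  {"tx": 113, "ty": 151, "tz": 0, "wx": 0, "wy": 0, "wz": 0},
])

```text
time_s: 1.77
position: [0.6814, -0.0053, 0.2308]
ee_rot: [3.141, 0.001, 0.193]
ft_force: [0.7, -0.5, 0.6]
grip_width: 0.0855
```

Now descend to TCP z 0.064, with the open tips at about 0.077.

Request:
apply_moves([
  {"tx": 0, "ty": 0, "tz": -38, "wx": 0, "wy": 0, "wz": 0},
  {"tx": 0, "ty": 0, "tz": -76, "wx": 0, "wy": 0, "wz": 0},
  {"tx": 0, "ty": 0, "tz": -110, "wx": 0, "wy": 0, "wz": 0},
  {"tx": 0, "ty": 0, "tz": -140, "wx": 0, "wy": 0, "wz": 0},
  {"tx": 0, "ty": 0, "tz": -166, "wx": 0, "wy": 0, "wz": 0},
])

```text
time_s: 2.18
position: [0.6793, -0.0064, 0.062]
ee_rot: [-3.141, 0.003, 0.194]
ft_force: [-0.2, -0.3, -0.6]
grip_width: 0.0852
```

```bash
python3 - <<'E'
from h import *
a=arm.grab_frame("scene");w=arm.grab_frame("wrist")
c=cv2.resize(a[130:290,220:440],(440,320));cv2.imwrite("pics/m1.png",np.hstack([c,cv2.resize(w,(360,320))]))
E
```

```text
(no output)
```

View pics/m1.png

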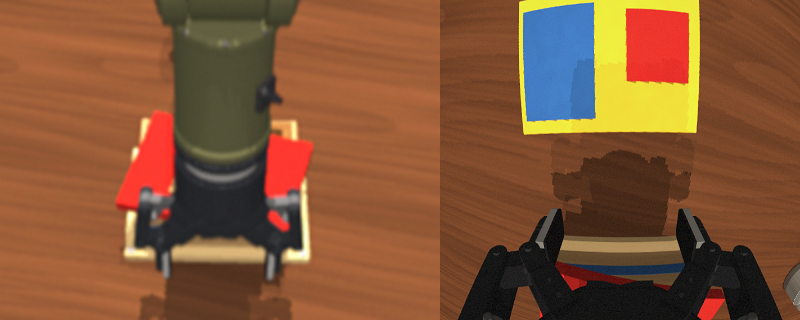

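Request:
apply_moves([
  {"tx": -7.8, "ty": -1.5, "tz": 1, "wx": 0, "wy": 0, "wz": 0},
  {"tx": -15.7, "ty": -3.1, "tz": 1, "wx": 0, "wy": 0, "wz": 0},
  {"tx": -23.5, "ty": -4.6, "tz": 1, "wx": 0, "wy": 0, "wz": 0},
  {"tx": -31.4, "ty": -6.2, "tz": 1, "wx": 0, "wy": 0, "wz": 0},
  {"tx": -36, "ty": -7.1, "tz": 1, "wx": 0, "wy": 0, "wz": 0},
])

```text
time_s: 2.7
position: [0.6449, -0.0136, 0.0684]
ee_rot: [3.14, -0.003, 0.193]
ft_force: [1.4, 0.4, 1.0]
grip_width: 0.085
```

Request:
apply_moves([
  {"tx": -3, "ty": -0.6, "tz": 0, "wx": 0, "wy": 0, "wz": 0},
  {"tx": -6, "ty": -1.2, "tz": 0, "wx": 0, "wy": 0, "wz": 0},
  {"tx": -9, "ty": -1.8, "tz": 0, "wx": 0, "wy": 0, "wz": 0},
  {"tx": -12, "ty": -2.4, "tz": 0, "wx": 0, "wy": 0, "wz": 0},
  {"tx": -12, "ty": -2.4, "tz": 0, "wx": 0, "wy": 0, "wz": 0},
])

```text
time_s: 3.12
position: [0.6323, -0.0159, 0.0663]
ee_rot: [3.141, 0.001, 0.194]
ft_force: [0.5, -0.4, 0.6]
grip_width: 0.0857
```

```bash
cat > top.py <<'E'
from h import *
import sys
a=arm.grab_frame("top");m=arm.camera_model("top");r,p=masks(a)
roi=np.zeros_like(r);roi[215:325,265:380]=1
P=np.array([ray(m,q,.086)[:2] for q in big(r*roi)]);print("lid",rect(P))
cv2.imwrite(f"pics/{sys.argv[1]}.png",cv2.resize(a[215:325,255:385],None,fx=5,fy=5,interpolation=cv2.INTER_CUBIC))
E
python3 top.py m2
```

```text
lid (array([551. ,  29.7]), array([ 21.6, 121.9]), -82.25)
```

View pics/m2.png

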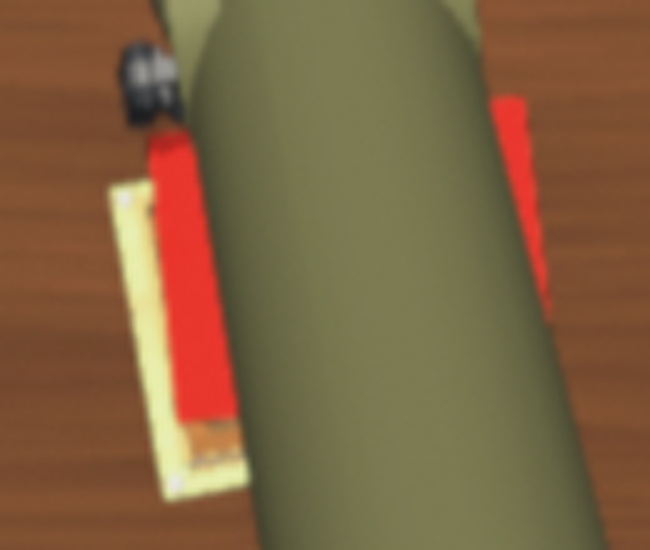

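Request:
apply_moves([
  {"tx": -2, "ty": -0.4, "tz": -3, "wx": 0, "wy": 0, "wz": 0},
  {"tx": -4, "ty": -0.8, "tz": -3, "wx": 0, "wy": 0, "wz": 0},
  {"tx": -6, "ty": -1.2, "tz": -3, "wx": 0, "wy": 0, "wz": 0},
  {"tx": -8, "ty": -1.6, "tz": -3, "wx": 0, "wy": 0, "wz": 0},
  {"tx": -9, "ty": -1.8, "tz": -3, "wx": 0, "wy": 0, "wz": 0},
])

```text
time_s: 3.58
position: [0.6233, -0.0176, 0.0631]
ee_rot: [-3.142, 0.001, 0.194]
ft_force: [1.0, -0.3, 0.8]
grip_width: 0.0853
```

```bash
python3 top.py m3;  python3 -c "
import cv2,numpy as np
from workcell import arm
w=arm.grab_frame('wrist');cv2.imwrite('pics/w3.png',np.hstack([w[200:480,:][:, 60:580], cv2.resize(cv2.imread('pics/m3.png'),(280,280))]))"
```

```text
lid (array([541. ,  28.1]), array([ 17.4, 122.5]), -80.28)
```

View pics/w3.png

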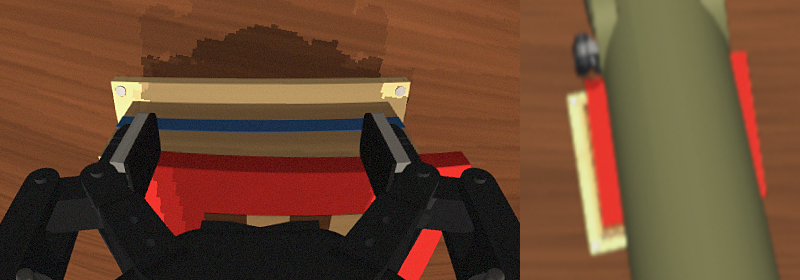

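Request:
apply_moves([
  {"tx": 8, "ty": 1.5, "tz": 0, "wx": 0, "wy": 0, "wz": 0},
  {"tx": 16, "ty": 3, "tz": 30, "wx": 0, "wy": 0, "wz": 0},
  {"tx": 16, "ty": 3, "tz": 65, "wx": 0, "wy": 0, "wz": 0},
  {"tx": 0, "ty": -20, "tz": 95, "wx": 0, "wy": 0, "wz": 0},
  {"tx": -15, "ty": -50, "tz": 110, "wx": 0, "wy": 0, "wz": 0},
])

```text
time_s: 4.1
position: [0.6116, -0.0636, 0.1778]
ee_rot: [-3.141, -0.006, 0.201]
ft_force: [0.5, -0.8, 1.3]
grip_width: 0.0856
```

Request:
apply_moves([
  {"tx": -5, "ty": -35, "tz": 0, "wx": 0, "wy": 0, "wz": 0},
  {"tx": -10, "ty": -70, "tz": 0, "wx": 0, "wy": 0, "wz": 0},
  {"tx": -20, "ty": -105, "tz": 0, "wx": 0, "wy": 0, "wz": 0},
  {"tx": -30, "ty": -140, "tz": 0, "wx": 0, "wy": 0, "wz": 0},
  {"tx": -34, "ty": -170, "tz": 0, "wx": 0, "wy": 0, "wz": 0},
])

```text
time_s: 4.52
position: [0.5736, -0.241, 0.1736]
ee_rot: [3.14, 0.001, 0.192]
ft_force: [0.4, -0.2, -0.0]
grip_width: 0.0855
```

```bash
python3 top.py m4; python3 -c "
from workcell import arm
print(arm.get_obs()['qpos'].round(2),arm.get_obs()['position'].round(3))"
```

```text
lid (array([553.4, -43.8]), array([123.3, 163.2]), 9.68)
[ 0.69  0.33 -0.4   1.59  0.14  1.26 -1.12] [ 0.572 -0.25   0.173]
```

View pics/m4.png

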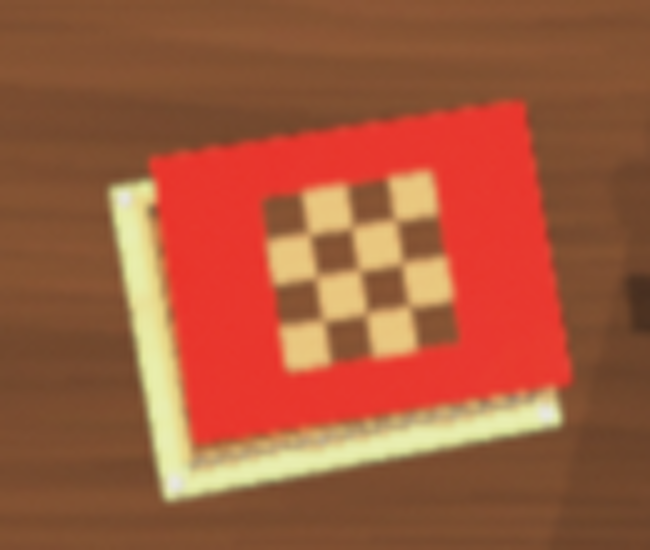

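```bash
python3 - <<'E'
from h import *
im=cv2.imread("pics/t0.png");m=arm.camera_model("top");R=np.array(m['R'])
c,s=np.cos(np.deg2rad(11.1)),np.sin(np.deg2rad(11.1))
def px(x,y,z=.068):
    X=np.array([.5441+(c*x-s*y)/1e3,-.0333+(s*x+c*y)/1e3,z]);q=R@X+m['t'];return m['cx']+m['fx']*q[0]/q[2],m['cy']+m['fy']*q[1]/q[2]
# rectify: u=(80-y)*4, v=(80-x)*4 ; view region x -80..80,y 95..-95
src=np.float32([px(80,95),px(80,-95),px(-80,-95),px(-80,95)]);S=4
dst=np.float32([(0,0),(190*S,0),(190*S,160*S),(0,160*S)])
w=cv2.warpPerspective(im,cv2.getPerspectiveTransform(src,dst),(190*S,160*S),flags=cv2.INTER_CUBIC)
w=w[60*S:]
for x in range(-60,50,10): # grid on nominal opening
    pass
cv2.rectangle(w,(30*S,(125-190)*S),(160*S,(125-60)*S),(255,0,255),1) # nominal opening
cv2.rectangle(w,(15*S,-100),(175*S,(140-60)*S),(0,255,0),1) # nominal outer wall
cv2.imwrite("pics/rect.png",w)
E
```

```text
(no output)
```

View pics/rect.png

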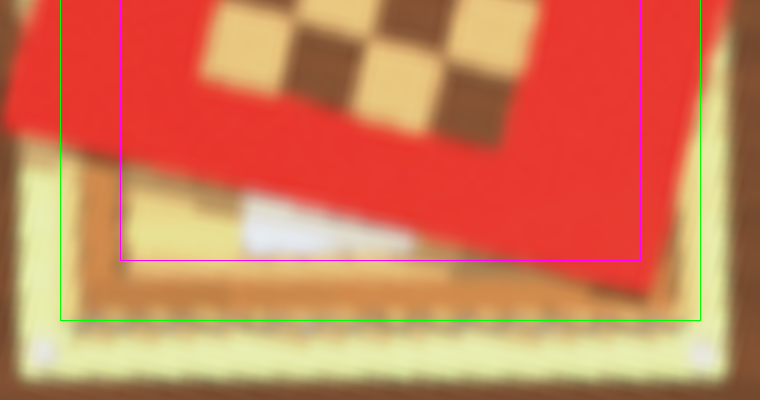

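Request:
apply_moves([
  {"tx": 0, "ty": 0, "tz": 0, "wx": 0, "wy": 0, "wz": -0.12},
  {"tx": 0, "ty": 0, "tz": 0, "wx": 0, "wy": 0, "wz": -0.24},
  {"tx": 0, "ty": 0, "tz": 0, "wx": 0, "wy": 0, "wz": -0.36},
  {"tx": 0, "ty": 0, "tz": 0, "wx": 0, "wy": 0, "wz": -0.48},
  {"tx": 0, "ty": 0, "tz": 0, "wx": 0, "wy": 0, "wz": -0.6},
])

```text
time_s: 4.98
position: [0.5754, -0.2374, 0.1733]
ee_rot: [3.142, 0.0, -0.412]
ft_force: [0.2, 0.1, 0.3]
grip_width: 0.0854
```

Request:
apply_moves([
  {"tx": 0, "ty": 0, "tz": 0, "wx": 0, "wy": 0, "wz": -0.12},
  {"tx": 0, "ty": 0, "tz": 0, "wx": 0, "wy": 0, "wz": -0.24},
  {"tx": 0, "ty": 15, "tz": 0, "wx": 0, "wy": 0, "wz": -0.36},
  {"tx": 0, "ty": 30, "tz": 0, "wx": 0, "wy": 0, "wz": -0.48},
  {"tx": 0, "ty": 45, "tz": 0, "wx": 0, "wy": 0, "wz": -0.6},
])

```text
time_s: 5.4
position: [0.5753, -0.192, 0.1733]
ee_rot: [3.141, 0.0, -1.013]
ft_force: [0.2, -0.7, -0.6]
grip_width: 0.0856
```

Request:
apply_moves([
  {"tx": 0, "ty": 15, "tz": 0, "wx": 0, "wy": 0, "wz": -0.12},
  {"tx": 1, "ty": 30, "tz": 0, "wx": 0, "wy": 0, "wz": -0.24},
  {"tx": 2, "ty": 40, "tz": -10, "wx": 0, "wy": 0, "wz": -0.36},
  {"tx": 3, "ty": 50, "tz": -20, "wx": 0, "wy": 0, "wz": -0.37},
  {"tx": 3, "ty": 50, "tz": -20, "wx": 0, "wy": 0, "wz": -0.37},
])

```text
time_s: 5.82
position: [0.5775, -0.1443, 0.1535]
ee_rot: [3.138, 0.001, -1.368]
ft_force: [0.4, 0.5, -1.0]
grip_width: 0.0854
```

Request:
apply_moves([
  {"tx": -2, "ty": -10, "tz": -30, "wx": 0, "wy": 0, "wz": -0.01},
  {"tx": -2, "ty": -10, "tz": -60, "wx": 0, "wy": 0, "wz": -0.01},
  {"tx": -2, "ty": -10, "tz": -90, "wx": 0, "wy": 0, "wz": -0.01},
  {"tx": -2, "ty": -10, "tz": -90, "wx": 0, "wy": 0, "wz": -0.01},
  {"tx": -2, "ty": -10, "tz": -90, "wx": 0, "wy": 0, "wz": -0.01},
])

```text
time_s: 6.23
position: [0.5744, -0.1536, 0.0627]
ee_rot: [3.135, 0.002, -1.375]
ft_force: [0.7, 0.2, 0.5]
grip_width: 0.0857
```

Request:
apply_moves([
  {"tx": -1.4, "ty": 7, "tz": 0, "wx": 0, "wy": 0, "wz": 0},
  {"tx": -2.7, "ty": 14, "tz": 0, "wx": 0, "wy": 0, "wz": 0},
  {"tx": -3.5, "ty": 18, "tz": 0, "wx": 0, "wy": 0, "wz": 0},
  {"tx": -4.1, "ty": 21, "tz": 0, "wx": 0, "wy": 0, "wz": 0},
  {"tx": -4.7, "ty": 24, "tz": 0, "wx": 0, "wy": 0, "wz": 0},
])

```text
time_s: 6.65
position: [0.5722, -0.1312, 0.066]
ee_rot: [-3.141, -0.001, -1.376]
ft_force: [0.6, -1.0, -0.1]
grip_width: 0.0855
```

Request:
apply_moves([
  {"tx": -0.3, "ty": 1.5, "tz": 0, "wx": 0, "wy": 0, "wz": 0},
  {"tx": -0.6, "ty": 3, "tz": 0, "wx": 0, "wy": 0, "wz": 0},
  {"tx": -0.8, "ty": 4.4, "tz": 0, "wx": 0, "wy": 0, "wz": 0},
  {"tx": -0.8, "ty": 4.4, "tz": 0, "wx": 0, "wy": 0, "wz": 0},
])

```text
time_s: 6.98
position: [0.57, -0.1261, 0.0642]
ee_rot: [3.139, 0.001, -1.376]
ft_force: [1.2, -1.3, 1.5]
grip_width: 0.0853
```

```bash
python3 top.py m5
```

```text
lid (array([548.2, -33.6]), array([122.7, 158.5]), 11.37)
```

Request:
apply_moves([
  {"tx": 2, "ty": -10, "tz": 0, "wx": 0, "wy": 0, "wz": 0},
  {"tx": 4, "ty": -20, "tz": 30, "wx": 0, "wy": 0, "wz": 0},
  {"tx": 4, "ty": -20, "tz": 65, "wx": 0, "wy": 0, "wz": 0.12},
  {"tx": 4, "ty": -20, "tz": 95, "wx": 0, "wy": 0, "wz": 0.24},
  {"tx": 14, "ty": -10, "tz": 105, "wx": 0, "wy": 0, "wz": 0.36},
])

```text
time_s: 7.45
position: [0.5844, -0.1404, 0.1739]
ee_rot: [-3.141, -0.003, -1.015]
ft_force: [-0.4, -1.0, -0.0]
grip_width: 0.0856
```

Request:
apply_moves([
  {"tx": 14, "ty": 24, "tz": 0, "wx": 0, "wy": 0, "wz": 0.12},
  {"tx": 28, "ty": 48, "tz": 0, "wx": 0, "wy": 0, "wz": 0.24},
  {"tx": 42, "ty": 72, "tz": 0, "wx": 0, "wy": 0, "wz": 0.36},
  {"tx": 56, "ty": 96, "tz": 0, "wx": 0, "wy": 0, "wz": 0.48},
  {"tx": 68, "ty": 122, "tz": 0, "wx": 0, "wy": 0, "wz": 0.6},
])

```text
time_s: 7.87
position: [0.6522, -0.0139, 0.1684]
ee_rot: [3.138, 0.002, -0.411]
ft_force: [0.5, -0.8, 0.1]
grip_width: 0.0857
```

Request:
apply_moves([
  {"tx": 0, "ty": 0, "tz": 0, "wx": 0, "wy": 0, "wz": 0.12},
  {"tx": 0, "ty": 0, "tz": 0, "wx": 0, "wy": 0, "wz": 0.24},
  {"tx": 0, "ty": 0, "tz": 0, "wx": 0, "wy": 0, "wz": 0.36},
  {"tx": 0, "ty": 0, "tz": 0, "wx": 0, "wy": 0, "wz": 0.48},
  {"tx": 0, "ty": 0, "tz": 0, "wx": 0, "wy": 0, "wz": 0.6},
])

```text
time_s: 8.28
position: [0.6514, -0.0145, 0.1682]
ee_rot: [3.14, 0.003, 0.19]
ft_force: [-0.5, 0.5, 0.4]
grip_width: 0.0854
```

Request:
apply_moves([
  {"tx": 0, "ty": 0, "tz": -36, "wx": 0, "wy": 0, "wz": 0},
  {"tx": 0, "ty": 0, "tz": -72, "wx": 0, "wy": 0, "wz": 0},
  {"tx": -8, "ty": -1.5, "tz": -106, "wx": 0, "wy": 0, "wz": 0},
  {"tx": -16, "ty": -3.1, "tz": -106, "wx": 0, "wy": 0, "wz": 0},
  {"tx": -24, "ty": -4.6, "tz": -106, "wx": 0, "wy": 0, "wz": 0},
])

```text
time_s: 8.7
position: [0.6252, -0.0193, 0.0608]
ee_rot: [3.14, 0.007, 0.184]
ft_force: [0.1, -0.5, 0.2]
grip_width: 0.0851
```

Request:
apply_moves([
  {"tx": -3, "ty": -0.6, "tz": 0, "wx": 0, "wy": 0, "wz": 0},
  {"tx": -5, "ty": -1, "tz": 0, "wx": 0, "wy": 0, "wz": 0},
  {"tx": -6, "ty": -1.2, "tz": 0, "wx": 0, "wy": 0, "wz": 0},
  {"tx": -7, "ty": -1.4, "tz": 0, "wx": 0, "wy": 0, "wz": 0},
  {"tx": -8, "ty": -1.5, "tz": 0, "wx": 0, "wy": 0, "wz": 0},
])

```text
time_s: 9.12
position: [0.6209, -0.02, 0.0646]
ee_rot: [3.139, -0.002, 0.185]
ft_force: [-0.2, 0.8, 0.9]
grip_width: 0.0853
```

Request:
apply_moves([
  {"tx": -1, "ty": -0.2, "tz": -2, "wx": 0, "wy": 0, "wz": 0.009},
  {"tx": -2, "ty": -0.4, "tz": -2, "wx": 0, "wy": 0, "wz": 0.009},
  {"tx": -3, "ty": -0.6, "tz": -2, "wx": 0, "wy": 0, "wz": 0.009},
  {"tx": -4, "ty": -0.8, "tz": -2, "wx": 0, "wy": 0, "wz": 0.009},
  {"tx": -5, "ty": -1, "tz": -2, "wx": 0, "wy": 0, "wz": 0.009},
])

```text
time_s: 9.53
position: [0.6151, -0.021, 0.0611]
ee_rot: [3.139, 0.001, 0.194]
ft_force: [0.5, 1.3, -0.1]
grip_width: 0.0857
```

Request:
apply_moves([
  {"tx": -1, "ty": -0.2, "tz": 0, "wx": 0, "wy": 0, "wz": 0},
  {"tx": -2, "ty": -0.4, "tz": 0, "wx": 0, "wy": 0, "wz": 0},
  {"tx": -3, "ty": -0.6, "tz": 0, "wx": 0, "wy": 0, "wz": 0},
  {"tx": -3, "ty": -0.6, "tz": 0, "wx": 0, "wy": 0, "wz": 0},
])

```text
time_s: 9.87
position: [0.6116, -0.0217, 0.061]
ee_rot: [3.139, 0.001, 0.193]
ft_force: [0.1, -0.0, 1.5]
grip_width: 0.085
```

```bash
python3 -c "
import cv2,numpy as np
from workcell import arm
w=arm.grab_frame('wrist');s=arm.grab_frame('scene');cv2.imwrite('pics/w6.png',np.hstack([w[200:480,:][:, 60:580], cv2.resize(s[170:270,280:380],(280,280))]));print(arm.get_obs()['ft_force'],arm.get_obs()['position'])"
```

```text
[-0.8839427   0.36310509  0.52390608] [ 0.61158865 -0.0217774   0.06095351]
```

View pics/w6.png

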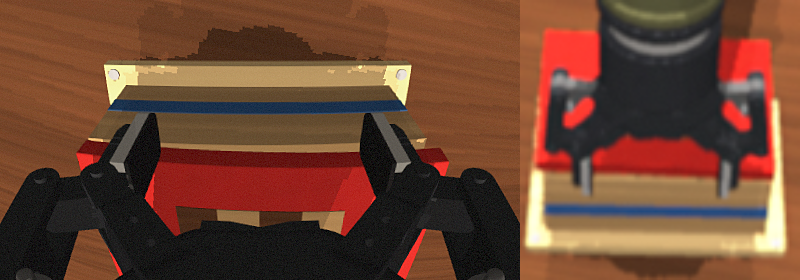

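Request:
apply_moves([
  {"tx": -0.5, "ty": -0.1, "tz": 0, "wx": 0, "wy": 0, "wz": 0},
  {"tx": -1, "ty": -0.2, "tz": 0, "wx": 0, "wy": 0, "wz": 0},
  {"tx": -1.5, "ty": -0.3, "tz": 0, "wx": 0, "wy": 0, "wz": 0},
  {"tx": -1.5, "ty": -0.3, "tz": 0, "wx": 0, "wy": 0, "wz": 0},
])

```text
time_s: 10.3
position: [0.6102, -0.022, 0.061]
ee_rot: [3.139, 0.001, 0.193]
ft_force: [-0.5, 0.3, 0.4]
grip_width: 0.0853
```

Request:
apply_moves([
  {"tx": 8, "ty": 1.5, "tz": 0, "wx": 0, "wy": 0, "wz": 0},
  {"tx": 20, "ty": 3, "tz": 30, "wx": 0, "wy": 0, "wz": 0},
  {"tx": 20, "ty": 3, "tz": 65, "wx": 0, "wy": 0, "wz": 0},
  {"tx": 0, "ty": -20, "tz": 95, "wx": 0, "wy": 0, "wz": 0},
  {"tx": -15, "ty": -50, "tz": 110, "wx": 0, "wy": 0, "wz": -0.12},
])

```text
time_s: 10.72
position: [0.5976, -0.0684, 0.1749]
ee_rot: [3.14, -0.004, 0.08]
ft_force: [1.0, -1.3, 0.6]
grip_width: 0.0851
```

Request:
apply_moves([
  {"tx": -5, "ty": -35, "tz": 0, "wx": 0, "wy": 0, "wz": -0.12},
  {"tx": -10, "ty": -70, "tz": 0, "wx": 0, "wy": 0, "wz": -0.24},
  {"tx": -12, "ty": -105, "tz": 0, "wx": 0, "wy": 0, "wz": -0.36},
  {"tx": -14, "ty": -140, "tz": 0, "wx": 0, "wy": 0, "wz": -0.48},
  {"tx": -16, "ty": -165, "tz": 0, "wx": 0, "wy": 0, "wz": -0.6},
])

```text
time_s: 11.13
position: [0.5786, -0.2412, 0.1714]
ee_rot: [3.137, 0.0, -0.535]
ft_force: [0.1, 0.1, -0.0]
grip_width: 0.0854
```

```bash
python3 top.py m6; python3 - <<'E'
from h import *
a=arm.grab_frame("scene");m=arm.camera_model("scene");r,p=masks(a)
roi=np.zeros_like(r);roi[180:270,270:385]=1
P=np.array([ray(m,q,.086)[:2] for q in big(r*roi)]);print("scene lid",rect(P),arm.get_obs()['position'])
cv2.imwrite("pics/both7.png",np.hstack([cv2.resize(cv2.imread("pics/m6.png"),(413,350)),cv2.resize(a[175:275,275:385],(385,350),interpolation=cv2.INTER_CUBIC)]))
E
```

```text
lid (array([538.8, -36.7]), array([118.2, 160.2]), 11.29)
scene lid (array([546.6, -37. ]), array([133.2, 166.5]), 8.87) [ 0.57746734 -0.2442243   0.17109654]
```

View pics/both7.png

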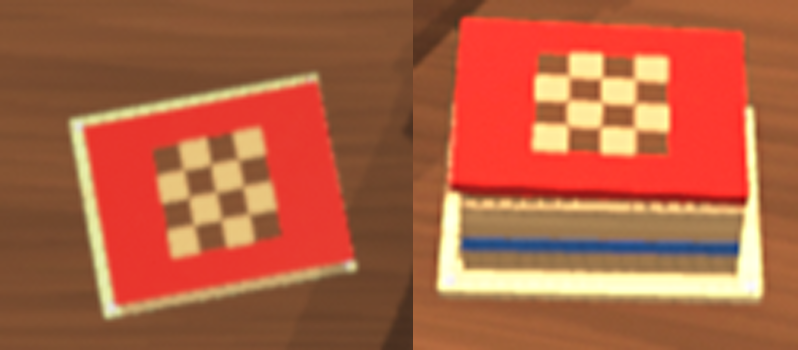

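```bash
cat > tri.py <<'E'
from h import *
def cen(im,roi):
    r,_=masks(im);x0,x1,y0,y1=roi;q=np.zeros_like(r);q[y0:y1,x0:x1]=r[y0:y1,x0:x1]
    c=big(q);f=np.zeros_like(r);cv2.drawContours(f,[c[:,None]],-1,1,-1)
    f=cv2.erode(f,np.ones((7,7)));b=im[...,1].astype(float)*f   # green weight: red paint ~ low, pattern higher
    k=(f>0)&(r==0);k=cv2.morphologyEx(k.astype(np.uint8),cv2.MORPH_OPEN,np.ones((3,3)))
    h=cv2.convexHull(big(k));M=cv2.moments(h);return M['m10']/M['m00'],M['m01']/M['m00']
def tri(t,s):
    A=[];B=[]
    for n,im,roi in(("top",t,(265,380,215,325)),("scene",s,(270,385,180,270))):
        m=arm.camera_model(n);u,v=cen(im,roi);R=np.array(m['R']);x=[(u-m['cx'])/m['fx'],(v-m['cy'])/m['fy']]
        for i in(0,1): A.append(R[i]-x[i]*R[2]);B.append(x[i]*m['t'][2]-m['t'][i])
    X,res,_,_=np.linalg.lstsq(np.array(A),np.array(B),rcond=None);return np.round(X*1000,1),res
if __name__=="__main__":
    print(tri(cv2.imread("pics/t0.png"),cv2.imread("pics/s0.png")))
    print(tri(arm.grab_frame("top"),arm.grab_frame("scene")))
E
python3 tri.py
```

```text
(array([571.2, -29.9,  84.6]), array([5.56018271e-09]))
(array([539.1, -35.6,  82.3]), array([2.63285897e-09]))
```

Request:
apply_moves([
  {"tx": -7, "ty": 38, "tz": 0, "wx": 0, "wy": 0, "wz": 0.12},
  {"tx": -14, "ty": 76, "tz": 0, "wx": 0, "wy": 0, "wz": 0.24},
  {"tx": -21, "ty": 114, "tz": 0, "wx": 0, "wy": 0, "wz": 0.36},
  {"tx": -28, "ty": 152, "tz": 0, "wx": 0, "wy": 0, "wz": 0.48},
  {"tx": -35, "ty": 190, "tz": 0, "wx": 0, "wy": 0, "wz": 0.6},
], grip=0)

```text
time_s: 11.75
position: [0.5438, -0.0428, 0.1712]
ee_rot: [3.14, 0.001, 0.084]
ft_force: [1.0, -0.3, -0.2]
grip_width: 0.0254
```

Request:
apply_moves([
  {"tx": -3, "ty": 18, "tz": -20, "wx": 0, "wy": 0, "wz": 0.12},
  {"tx": -3, "ty": 18, "tz": -40, "wx": 0, "wy": 0, "wz": 0.12},
  {"tx": -3, "ty": 18, "tz": -60, "wx": 0, "wy": 0, "wz": 0.12},
  {"tx": -3, "ty": 18, "tz": -72, "wx": 0, "wy": 0, "wz": 0.12},
  {"tx": -3, "ty": 18, "tz": -72, "wx": 0, "wy": 0, "wz": 0.12},
])

```text
time_s: 12.17
position: [0.5392, -0.0273, 0.0962]
ee_rot: [3.14, 0.006, 0.197]
ft_force: [-0.9, 0.2, -0.8]
grip_width: -0.0002
```

Request:
apply_moves([
  {"tx": 0, "ty": 0, "tz": -2, "wx": 0, "wy": 0, "wz": 0},
  {"tx": 0, "ty": 0, "tz": -4, "wx": 0, "wy": 0, "wz": 0},
  {"tx": 0, "ty": 0, "tz": -6, "wx": 0, "wy": 0, "wz": 0},
  {"tx": 0, "ty": 0, "tz": -8, "wx": 0, "wy": 0, "wz": 0},
  {"tx": 0, "ty": 0, "tz": -9, "wx": 0, "wy": 0, "wz": 0},
])

```text
time_s: 12.58
position: [0.5418, -0.0291, 0.0904]
ee_rot: [3.139, 0.0, 0.193]
ft_force: [-0.6, -0.0, 0.5]
grip_width: 0.0002
```

Request:
apply_moves([
  {"tx": -3, "ty": -6, "tz": -1, "wx": 0, "wy": 0, "wz": 0},
  {"tx": -3, "ty": -6, "tz": -2, "wx": 0, "wy": 0, "wz": 0},
  {"tx": -3, "ty": -6, "tz": -3, "wx": 0, "wy": 0, "wz": 0},
  {"tx": -3, "ty": -6, "tz": -4, "wx": 0, "wy": 0, "wz": 0},
  {"tx": -3, "ty": -6, "tz": -4.5, "wx": 0, "wy": 0, "wz": 0},
])

```text
time_s: 13.0
position: [0.5383, -0.035, 0.0854]
ee_rot: [3.139, 0.001, 0.193]
ft_force: [-0.6, -0.5, 0.4]
grip_width: 0.0001
```

Request:
apply_moves([
  {"tx": 0, "ty": 0, "tz": -0.5, "wx": 0, "wy": 0, "wz": 0},
  {"tx": 0, "ty": 0, "tz": -1, "wx": 0, "wy": 0, "wz": 0},
  {"tx": 0, "ty": 0, "tz": -1.5, "wx": 0, "wy": 0, "wz": 0},
])

```text
time_s: 13.25
position: [0.5384, -0.0349, 0.084]
ee_rot: [3.139, 0.001, 0.194]
ft_force: [-0.9, -0.1, 0.2]
grip_width: -0.0001
```

TCP z is 0.084 with no contact, so the lid has dropped below its unengaged height of 0.086. I'll continue in small steps.

Request:
apply_moves([
  {"tx": 0, "ty": 0, "tz": -0.5, "wx": 0, "wy": 0, "wz": 0},
  {"tx": 0, "ty": 0, "tz": -1, "wx": 0, "wy": 0, "wz": 0},
])

```text
time_s: 13.42
position: [0.5385, -0.035, 0.0835]
ee_rot: [3.139, 0.001, 0.194]
ft_force: [-1.8, 0.4, 5.8]
grip_width: 0.0
```

Request:
apply_moves([
  {"tx": 0, "ty": 0, "tz": -0.5, "wx": 0, "wy": 0, "wz": 0},
  {"tx": 0, "ty": 0, "tz": -0.5, "wx": 0, "wy": 0, "wz": 0},
])

```text
time_s: 13.58
position: [0.5385, -0.035, 0.0834]
ee_rot: [3.139, 0.001, 0.193]
ft_force: [-3.3, 0.7, 5.3]
grip_width: 0.0
```

Request:
apply_moves([
  {"tx": 0, "ty": 0, "tz": -0.5, "wx": 0, "wy": 0, "wz": 0},
  {"tx": 0, "ty": 0, "tz": -0.5, "wx": 0, "wy": 0, "wz": 0},
])

```text
time_s: 13.75
position: [0.5385, -0.035, 0.0834]
ee_rot: [3.139, 0.001, 0.193]
ft_force: [-3.3, 0.2, 7.8]
grip_width: 0.0001
```

Request:
apply_moves([
  {"tx": 0, "ty": 0, "tz": -0.5, "wx": 0, "wy": 0, "wz": 0},
  {"tx": 0, "ty": 0, "tz": -1, "wx": 0, "wy": 0, "wz": 0},
])

```text
time_s: 13.92
position: [0.5386, -0.035, 0.0833]
ee_rot: [3.139, 0.001, 0.193]
ft_force: [-7.1, 0.1, 17.3]
grip_width: 0.0001
```

Request:
apply_moves([
  {"tx": 0, "ty": 0, "tz": -0.5, "wx": 0, "wy": 0, "wz": 0},
  {"tx": 0, "ty": 0, "tz": -1, "wx": 0, "wy": 0, "wz": 0},
])

```text
time_s: 14.08
position: [0.5386, -0.035, 0.0832]
ee_rot: [3.139, 0.001, 0.193]
ft_force: [-8.9, -0.3, 23.1]
grip_width: 0.0003
```

Request:
apply_moves([
  {"tx": 0, "ty": 0, "tz": -0.5, "wx": 0, "wy": 0, "wz": 0},
  {"tx": 0, "ty": 0, "tz": -0.5, "wx": 0, "wy": 0, "wz": 0},
])

```text
time_s: 14.25
position: [0.5386, -0.035, 0.0832]
ee_rot: [3.139, 0.001, 0.193]
ft_force: [-9.4, 0.4, 23.2]
grip_width: -0.0001
```

Request:
apply_moves([
  {"tx": 0, "ty": 0, "tz": 6, "wx": 0, "wy": 0, "wz": 0},
  {"tx": 0, "ty": 0, "tz": 35, "wx": 0, "wy": 0, "wz": 0},
  {"tx": 5, "ty": -30, "tz": 60, "wx": 0, "wy": 0, "wz": 0},
  {"tx": 10, "ty": -68, "tz": 70, "wx": 0, "wy": 0, "wz": 0},
  {"tx": 15, "ty": -105, "tz": 80, "wx": 0, "wy": 0, "wz": 0},
])

```text
time_s: 14.67
position: [0.5545, -0.1405, 0.1615]
ee_rot: [3.138, -0.002, 0.197]
ft_force: [0.9, -1.0, -0.1]
grip_width: -0.0
```

Request:
apply_moves([
  {"tx": 5, "ty": -38, "tz": 0, "wx": 0, "wy": 0, "wz": 0},
  {"tx": 10, "ty": -75, "tz": 0, "wx": 0, "wy": 0, "wz": 0},
  {"tx": 10, "ty": -105, "tz": 0, "wx": 0, "wy": 0, "wz": 0},
  {"tx": 10, "ty": -105, "tz": 0, "wx": 0, "wy": 0, "wz": 0},
])

```text
time_s: 15.0
position: [0.5613, -0.2543, 0.1594]
ee_rot: [3.134, 0.003, 0.183]
ft_force: [-1.4, 0.0, 0.2]
grip_width: -0.0
```

```bash
cat > corn.py <<'E'
from h import *
import tri
def corners(im,roi):
    g=cv2.resize(im,None,fx=4,fy=4,interpolation=cv2.INTER_CUBIC);r,_=masks(g)
    q=np.zeros_like(r);x0,x1,y0,y1=[4*k for k in roi];q[y0:y1,x0:x1]=r[y0:y1,x0:x1]
    h=cv2.convexHull(big(q)[:,None]);
    e=cv2.arcLength(h,True);k=.02
    a=cv2.approxPolyDP(h,k*e,True)[:,0]
    return (a+.5)/4-.5
t=arm.grab_frame("top");s=arm.grab_frame("scene");cv2.imwrite("pics/t8.png",t);cv2.imwrite("pics/s8.png",s)
for T,S in((cv2.imread("pics/t0.png"),cv2.imread("pics/s0.png")),(t,s)):
    print("pattern",tri.tri(T,S))
    P={}
    for n,im,roi in(("top",T,(265,380,215,325)),("scene",S,(270,385,180,270))):
        m=arm.camera_model(n);c=corners(im,roi);P[n]=(m,c,[1000*ray(m,q,.084)[:2] for q in c])
        c0=np.mean(P[n][2],0);print(n,len(c),np.round(P[n][2],1).tolist())
E
python3 corn.py
```

```text
pattern (array([571.2, -29.9,  84.6]), array([5.56018271e-09]))
top 4 [[636.0, 48.2], [627.8, -112.0], [505.7, -104.9], [514.6, 54.5]]
scene 4 [[509.4, -109.6], [512.1, 54.5], [642.0, 48.5], [634.9, -111.0]]
pattern (array([539.1, -35.7,  82.1]), array([1.50076038e-08]))
top 4 [[611.6, -103.6], [497.2, -123.7], [466.1, 30.1], [581.6, 52.8]]
scene 4 [[492.1, -128.2], [467.4, 32.2], [593.1, 55.4], [618.9, -101.5]]
```

```bash
cat > corn2.py <<'E'
from h import *
def corners(im,roi):
    g=cv2.resize(im,None,fx=4,fy=4,interpolation=cv2.INTER_CUBIC).astype(np.float32)
    q=((g[...,2]-g[...,1]>95)).astype(np.uint8);x0,x1,y0,y1=[4*k for k in roi];z=np.zeros_like(q);z[y0:y1,x0:x1]=q[y0:y1,x0:x1]
    c=big(z);h=cv2.convexHull(c[:,None]);a=cv2.boxPoints(cv2.minAreaRect(h))
    a=cv2.approxPolyDP(h,.03*cv2.arcLength(h,True),True)[:,0].astype(float)
    assert len(a)==4,len(a)
    L=[]
    for i in range(4):
        A,B=a[i],a[(i+1)%4];d=(B-A)/np.linalg.norm(B-A);n=np.array([-d[1],d[0]])
        s=(c-A)@d;k=(s>.12*np.linalg.norm(B-A))&(s<.88*np.linalg.norm(B-A))&(abs((c-A)@n)<10)
        vx,vy,x,y=cv2.fitLine(c[k].astype(np.float32),cv2.DIST_HUBER,0,.01,.01).ravel();L.append(np.cross([x,y,1],[x+vx,y+vy,1]))
    P=[np.cross(L[i-1],L[i]) for i in range(4)]
    return [((p[:2]/p[2])+.5)/4-.5 for p in P]
def order(X,m,z=.084):
    W=np.array([1000*ray(m,q,z)[:2] for q in X]);c=W.mean(0);far=W[:,0]>c[0];left=W[:,1]>c[1]
    return np.array([W[[i for i in range(4) if far[i]==f and left[i]==l][0]] for f,l in((1,1),(1,0),(0,1),(0,0))])
def run(T,S):
    mt,ms=arm.camera_model("top"),arm.camera_model("scene")
    a=order(corners(T,(255,385,210,330)),mt);b=order(corners(S,(265,390,175,275)),ms);return a,b
if __name__=="__main__":
    ms=arm.camera_model("scene");C=-np.array(ms['R']).T@ms['t'];print("scene cam",C)
    a0,b0=run(cv2.imread("pics/t0.png"),cv2.imread("pics/s0.png"))
    import sys
    if len(sys.argv)>1: T,S=arm.grab_frame("top"),arm.grab_frame("scene");cv2.imwrite(f"pics/t{sys.argv[1]}.png",T);cv2.imwrite(f"pics/s{sys.argv[1]}.png",S)
    else: T,S=cv2.imread("pics/t8.png"),cv2.imread("pics/s8.png")
    a,b=run(T,S)
    d=(b-a)-(b0-a0)
    print("order FL FR NL NR; dx:",np.round(d[:,0],1)," -> dz mm", np.round(-d[:,0]*(C[2]-.084)/(C[0]-.54),1))
    print("top corners",a.round(1).tolist(),"centre",a.mean(0).round(1))
    print("top0",a0.round(1).tolist(),a0.mean(0).round(1)); print("yaws",[np.rad2deg(np.arctan2(*(a[i]-a[j])[::-1])).round(1) for i,j in((0,2),(1,3))], np.rad2deg(np.arctan2(*(a[0]-a[1])[::-1])).round(1)-90)
E
python3 corn2.py
```

```text
scene cam [1.22098211 0.09338135 0.83419207]
order FL FR NL NR; dx: [ 7.9  2.9  4.5 -1.1]  -> dz mm [-8.7 -3.2 -4.9  1.2]
top corners [[583.1, 56.1], [615.9, -105.3], [462.1, 32.3], [494.1, -129.3]] centre [538.8 -36.6]
top0 [[639.8, 50.4], [630.3, -117.2], [513.2, 54.8], [503.8, -107.4]] [571.8 -29.8]
yaws [np.float64(11.1), np.float64(11.2)] 11.5
```

Request:
apply_moves([
  {"tx": 0, "ty": 0, "tz": 0, "wx": 0, "wy": 0, "wz": -0.12},
  {"tx": 0, "ty": 0, "tz": 0, "wx": 0, "wy": 0, "wz": -0.24},
  {"tx": 0, "ty": 0, "tz": 0, "wx": 0, "wy": 0, "wz": -0.36},
  {"tx": 0, "ty": 0, "tz": 0, "wx": 0, "wy": 0, "wz": -0.48},
  {"tx": 0, "ty": 0, "tz": 0, "wx": 0, "wy": 0, "wz": -0.6},
], grip=1)

```text
time_s: 15.52
position: [0.5639, -0.2424, 0.1593]
ee_rot: [3.14, 0.002, -0.409]
ft_force: [0.5, 0.1, 0.7]
grip_width: 0.0605
```

Request:
apply_moves([
  {"tx": 0, "ty": 0, "tz": 0, "wx": 0, "wy": 0, "wz": -0.12},
  {"tx": 0, "ty": 0, "tz": 0, "wx": 0, "wy": 0, "wz": -0.24},
  {"tx": 0, "ty": 15, "tz": 0, "wx": 0, "wy": 0, "wz": -0.36},
  {"tx": 0, "ty": 30, "tz": 0, "wx": 0, "wy": 0, "wz": -0.48},
  {"tx": 0, "ty": 45, "tz": 0, "wx": 0, "wy": 0, "wz": -0.6},
])

```text
time_s: 15.93
position: [0.5636, -0.1972, 0.1593]
ee_rot: [3.14, 0.002, -1.01]
ft_force: [-0.1, 0.7, -0.3]
grip_width: 0.0852
```

Request:
apply_moves([
  {"tx": 0, "ty": 15, "tz": 0, "wx": 0, "wy": 0, "wz": -0.12},
  {"tx": 0, "ty": 30, "tz": 0, "wx": 0, "wy": 0, "wz": -0.24},
  {"tx": 0, "ty": 40, "tz": -10, "wx": 0, "wy": 0, "wz": -0.36},
  {"tx": 0, "ty": 50, "tz": -20, "wx": 0, "wy": 0, "wz": -0.37},
  {"tx": 0, "ty": 50, "tz": -20, "wx": 0, "wy": 0, "wz": -0.37},
])

```text
time_s: 16.35
position: [0.5623, -0.145, 0.137]
ee_rot: [3.136, 0.005, -1.368]
ft_force: [0.4, 1.1, -0.8]
grip_width: 0.0849
```

Request:
apply_moves([
  {"tx": 0, "ty": -9, "tz": -25, "wx": 0, "wy": 0, "wz": -0.01},
  {"tx": 0, "ty": -9, "tz": -50, "wx": 0, "wy": 0, "wz": -0.01},
  {"tx": 0, "ty": -9, "tz": -75, "wx": 0, "wy": 0, "wz": -0.01},
  {"tx": 0, "ty": -9, "tz": -75, "wx": 0, "wy": 0, "wz": -0.01},
  {"tx": 0, "ty": -9, "tz": -75, "wx": 0, "wy": 0, "wz": -0.01},
])

```text
time_s: 16.77
position: [0.5621, -0.1588, 0.0635]
ee_rot: [3.136, 0.002, -1.385]
ft_force: [0.4, -0.4, 1.0]
grip_width: 0.0855
```

Request:
apply_moves([
  {"tx": -1.2, "ty": 6, "tz": 0, "wx": 0, "wy": 0, "wz": 0},
  {"tx": -2.3, "ty": 12, "tz": 0, "wx": 0, "wy": 0, "wz": 0},
  {"tx": -3.5, "ty": 18, "tz": 0, "wx": 0, "wy": 0, "wz": 0},
  {"tx": -3.9, "ty": 20, "tz": 0, "wx": 0, "wy": 0, "wz": 0},
  {"tx": -4.3, "ty": 22, "tz": 0, "wx": 0, "wy": 0, "wz": 0},
])

```text
time_s: 17.18
position: [0.5596, -0.136, 0.0654]
ee_rot: [3.14, 0.001, -1.385]
ft_force: [-0.6, -0.3, 0.8]
grip_width: 0.0853
```

Request:
apply_moves([
  {"tx": -0.6, "ty": 3, "tz": 0, "wx": 0, "wy": 0, "wz": 0.008},
  {"tx": -1, "ty": 5, "tz": 0, "wx": 0, "wy": 0, "wz": 0.008},
  {"tx": -1.3, "ty": 6.5, "tz": 0, "wx": 0, "wy": 0, "wz": 0.008},
  {"tx": -1.5, "ty": 7.5, "tz": 0, "wx": 0, "wy": 0, "wz": 0.008},
  {"tx": -1.7, "ty": 8.5, "tz": 0, "wx": 0, "wy": 0, "wz": 0.008},
])

```text
time_s: 17.6
position: [0.5573, -0.1286, 0.0645]
ee_rot: [3.139, 0.001, -1.379]
ft_force: [-0.9, -0.4, -0.4]
grip_width: 0.0849
```

Request:
apply_moves([
  {"tx": -0.1, "ty": 0.5, "tz": 0, "wx": 0, "wy": 0, "wz": 0},
  {"tx": -0.2, "ty": 1, "tz": 0, "wx": 0, "wy": 0, "wz": 0},
  {"tx": -0.2, "ty": 1, "tz": 0, "wx": 0, "wy": 0, "wz": 0},
])

```text
time_s: 17.85
position: [0.5571, -0.1278, 0.0645]
ee_rot: [3.139, 0.001, -1.379]
ft_force: [-0.0, -0.5, 0.4]
grip_width: 0.0858
```

Request:
apply_moves([
  {"tx": -0.1, "ty": 0.5, "tz": 0, "wx": 0, "wy": 0, "wz": 0},
  {"tx": -0.2, "ty": 1, "tz": 0, "wx": 0, "wy": 0, "wz": 0},
  {"tx": -0.2, "ty": 1, "tz": 0, "wx": 0, "wy": 0, "wz": 0},
])

```text
time_s: 18.1
position: [0.557, -0.1271, 0.0645]
ee_rot: [3.139, 0.0, -1.379]
ft_force: [-0.2, -1.2, -0.3]
grip_width: 0.0854
```

Request:
apply_moves([
  {"tx": -0.1, "ty": 0.5, "tz": 0, "wx": 0, "wy": 0, "wz": 0},
  {"tx": -0.2, "ty": 1, "tz": 0, "wx": 0, "wy": 0, "wz": 0},
  {"tx": -0.2, "ty": 1, "tz": 0, "wx": 0, "wy": 0, "wz": 0},
])

```text
time_s: 18.35
position: [0.5568, -0.1262, 0.0647]
ee_rot: [3.139, 0.0, -1.379]
ft_force: [0.7, -3.0, -0.2]
grip_width: 0.0855
```

Request:
apply_moves([
  {"tx": -0.1, "ty": 0.5, "tz": 0, "wx": 0, "wy": 0, "wz": 0},
  {"tx": -0.2, "ty": 1, "tz": 0, "wx": 0, "wy": 0, "wz": 0},
  {"tx": -0.2, "ty": 1, "tz": 0, "wx": 0, "wy": 0, "wz": 0},
])

```text
time_s: 18.6
position: [0.5567, -0.1251, 0.0647]
ee_rot: [3.139, 0.0, -1.379]
ft_force: [0.3, -4.1, 0.1]
grip_width: 0.0855
```

Request:
apply_moves([
  {"tx": 2, "ty": -10, "tz": 0, "wx": 0, "wy": 0, "wz": 0},
  {"tx": 4, "ty": -20, "tz": 30, "wx": 0, "wy": 0, "wz": 0},
  {"tx": 6, "ty": -40, "tz": 65, "wx": 0, "wy": 0, "wz": 0},
  {"tx": 6, "ty": -75, "tz": 80, "wx": 0, "wy": 0, "wz": 0},
  {"tx": 6, "ty": -110, "tz": 90, "wx": 0, "wy": 0, "wz": 0},
])

```text
time_s: 19.02
position: [0.5648, -0.2337, 0.1576]
ee_rot: [-3.139, 0.002, -1.374]
ft_force: [0.4, -0.5, -0.8]
grip_width: 0.0852
```

Request:
apply_moves([
  {"tx": 0, "ty": -5, "tz": 0, "wx": 0, "wy": 0, "wz": 0},
  {"tx": 0, "ty": -5, "tz": 0, "wx": 0, "wy": 0, "wz": 0},
])

```text
time_s: 19.18
position: [0.5621, -0.2428, 0.1554]
ee_rot: [3.14, 0.0, -1.384]
ft_force: [-0.3, 0.7, 0.5]
grip_width: 0.0854
```

```bash
python3 corn2.py 9
```

```text
scene cam [1.22098211 0.09338135 0.83419207]
order FL FR NL NR; dx: [8.  3.8 4.  1. ]  -> dz mm [-8.8 -4.2 -4.4 -1.1]
top corners [[583.3, 56.9], [615.6, -103.7], [462.4, 33.1], [493.9, -127.9]] centre [538.8 -35.4]
top0 [[639.8, 50.4], [630.3, -117.2], [513.2, 54.8], [503.8, -107.4]] [571.8 -29.8]
yaws [np.float64(11.2), np.float64(11.2)] 11.400000000000006
```

Request:
apply_moves([
  {"tx": -10, "ty": 0, "tz": 0, "wx": 0, "wy": 0, "wz": 0.12},
  {"tx": -20, "ty": 0, "tz": 0, "wx": 0, "wy": 0, "wz": 0.24},
  {"tx": -30, "ty": 10, "tz": 0, "wx": 0, "wy": 0, "wz": 0.36},
  {"tx": -40, "ty": 20, "tz": 0, "wx": 0, "wy": 0, "wz": 0.48},
  {"tx": -50, "ty": 40, "tz": 0, "wx": 0, "wy": 0, "wz": 0.6},
])

```text
time_s: 19.7
position: [0.5117, -0.1982, 0.1536]
ee_rot: [3.138, 0.003, -0.772]
ft_force: [0.7, 0.3, -0.4]
grip_width: 0.0856
```

Request:
apply_moves([
  {"tx": -10, "ty": 20, "tz": 0, "wx": 0, "wy": 0, "wz": 0.12},
  {"tx": -20, "ty": 40, "tz": 0, "wx": 0, "wy": 0, "wz": 0.24},
  {"tx": -30, "ty": 60, "tz": 0, "wx": 0, "wy": 0, "wz": 0.36},
  {"tx": -40, "ty": 80, "tz": 0, "wx": 0, "wy": 0, "wz": 0.48},
  {"tx": -50, "ty": 100, "tz": 0, "wx": 0, "wy": 0, "wz": 0.6},
])

```text
time_s: 20.12
position: [0.4614, -0.0958, 0.1537]
ee_rot: [3.14, 0.003, -0.168]
ft_force: [-0.0, 1.0, 0.1]
grip_width: 0.0857
```

Request:
apply_moves([
  {"tx": -5, "ty": 20, "tz": 0, "wx": 0, "wy": 0, "wz": 0.12},
  {"tx": -10, "ty": 40, "tz": 0, "wx": 0, "wy": 0, "wz": 0.24},
  {"tx": -15, "ty": 51, "tz": 0, "wx": 0, "wy": 0, "wz": 0.36},
  {"tx": -15, "ty": 51, "tz": 0, "wx": 0, "wy": 0, "wz": 0.375},
  {"tx": -15, "ty": 51, "tz": 0, "wx": 0, "wy": 0, "wz": 0.375},
])

```text
time_s: 20.53
position: [0.447, -0.0467, 0.1541]
ee_rot: [3.139, 0.002, 0.199]
ft_force: [0.1, -1.0, 0.4]
grip_width: 0.0858
```

Request:
apply_moves([
  {"tx": 0, "ty": -5, "tz": -35, "wx": 0, "wy": 0, "wz": -0.005},
  {"tx": 0, "ty": -5, "tz": -70, "wx": 0, "wy": 0, "wz": -0.005},
  {"tx": 0, "ty": -5, "tz": -91, "wx": 0, "wy": 0, "wz": -0.005},
  {"tx": 6, "ty": -3.8, "tz": -91, "wx": 0, "wy": 0, "wz": -0.005},
  {"tx": 12, "ty": -2.6, "tz": -91, "wx": 0, "wy": 0, "wz": -0.005},
])

```text
time_s: 20.95
position: [0.4592, -0.0515, 0.0628]
ee_rot: [3.139, 0.004, 0.189]
ft_force: [1.5, -0.6, 0.4]
grip_width: 0.0853
```

Request:
apply_moves([
  {"tx": 1, "ty": 0.2, "tz": 0, "wx": 0, "wy": 0, "wz": 0},
  {"tx": 2, "ty": 0.4, "tz": 0, "wx": 0, "wy": 0, "wz": 0},
  {"tx": 3, "ty": 0.6, "tz": 0, "wx": 0, "wy": 0, "wz": 0},
  {"tx": 3, "ty": 0.6, "tz": 0, "wx": 0, "wy": 0, "wz": 0},
])

```text
time_s: 21.28
position: [0.4637, -0.0505, 0.0647]
ee_rot: [3.139, -0.001, 0.191]
ft_force: [0.0, 0.6, -0.3]
grip_width: 0.0854
```

Request:
apply_moves([
  {"tx": 0.5, "ty": 0.1, "tz": 0, "wx": 0, "wy": 0, "wz": 0},
  {"tx": 1, "ty": 0.2, "tz": 0, "wx": 0, "wy": 0, "wz": 0},
  {"tx": 1, "ty": 0.2, "tz": 0, "wx": 0, "wy": 0, "wz": 0},
])

```text
time_s: 21.53
position: [0.4637, -0.0502, 0.0638]
ee_rot: [3.139, 0.001, 0.191]
ft_force: [-0.2, 0.6, -0.1]
grip_width: 0.0851
```

Request:
apply_moves([
  {"tx": 0.5, "ty": 0.1, "tz": 0, "wx": 0, "wy": 0, "wz": 0},
  {"tx": 1, "ty": 0.2, "tz": 0, "wx": 0, "wy": 0, "wz": 0},
  {"tx": 1, "ty": 0.2, "tz": 0, "wx": 0, "wy": 0, "wz": 0},
])

```text
time_s: 21.78
position: [0.4646, -0.0501, 0.0635]
ee_rot: [3.139, 0.001, 0.192]
ft_force: [-0.1, -0.7, -0.4]
grip_width: 0.0856
```

Request:
apply_moves([
  {"tx": 0.5, "ty": 0.1, "tz": 0, "wx": 0, "wy": 0, "wz": 0},
  {"tx": 1, "ty": 0.2, "tz": 0, "wx": 0, "wy": 0, "wz": 0},
  {"tx": 1.5, "ty": 0.3, "tz": 0, "wx": 0, "wy": 0, "wz": 0},
  {"tx": 1.5, "ty": 0.3, "tz": 0, "wx": 0, "wy": 0, "wz": 0},
])

```text
time_s: 22.12
position: [0.4654, -0.0499, 0.0633]
ee_rot: [3.139, 0.003, 0.191]
ft_force: [-3.1, -0.7, 1.9]
grip_width: 0.0855
```

Request:
apply_moves([
  {"tx": 0.5, "ty": 0.1, "tz": 0, "wx": 0, "wy": 0, "wz": 0},
  {"tx": 1, "ty": 0.2, "tz": 0, "wx": 0, "wy": 0, "wz": 0},
  {"tx": 1, "ty": 0.2, "tz": 0, "wx": 0, "wy": 0, "wz": 0},
])

```text
time_s: 22.37
position: [0.4671, -0.0495, 0.0635]
ee_rot: [3.139, 0.001, 0.191]
ft_force: [-1.5, -0.2, -0.4]
grip_width: 0.0852
```

Request:
apply_moves([
  {"tx": 0.5, "ty": 0.1, "tz": 0, "wx": 0, "wy": 0, "wz": 0},
  {"tx": 1, "ty": 0.2, "tz": 0, "wx": 0, "wy": 0, "wz": 0},
  {"tx": 1, "ty": 0.2, "tz": 0, "wx": 0, "wy": 0, "wz": 0},
])

```text
time_s: 22.62
position: [0.4674, -0.0495, 0.0633]
ee_rot: [3.139, 0.003, 0.191]
ft_force: [-4.8, -1.1, 2.0]
grip_width: 0.0854
```

Request:
apply_moves([
  {"tx": 0.5, "ty": 0.1, "tz": 0, "wx": 0, "wy": 0, "wz": 0},
  {"tx": 1, "ty": 0.2, "tz": 0, "wx": 0, "wy": 0, "wz": 0},
  {"tx": 1, "ty": 0.2, "tz": 0, "wx": 0, "wy": 0, "wz": 0},
])

```text
time_s: 22.87
position: [0.4673, -0.0495, 0.0632]
ee_rot: [3.14, 0.005, 0.191]
ft_force: [-6.4, -1.6, 4.7]
grip_width: 0.0857
```

Request:
apply_moves([
  {"tx": -10, "ty": -2, "tz": 0, "wx": 0, "wy": 0, "wz": 0},
  {"tx": -14, "ty": -10, "tz": 30, "wx": 0, "wy": 0, "wz": 0},
  {"tx": -14, "ty": -35, "tz": 60, "wx": 0, "wy": 0, "wz": 0},
  {"tx": 0, "ty": -70, "tz": 75, "wx": 0, "wy": 0, "wz": 0},
  {"tx": 15, "ty": -105, "tz": 85, "wx": 0, "wy": 0, "wz": 0},
])

```text
time_s: 23.28
position: [0.4862, -0.155, 0.1518]
ee_rot: [3.137, -0.006, 0.194]
ft_force: [0.9, -0.1, -0.1]
grip_width: 0.0853
```

Request:
apply_moves([
  {"tx": 20, "ty": -30, "tz": 0, "wx": 0, "wy": 0, "wz": 0},
  {"tx": 40, "ty": -60, "tz": 0, "wx": 0, "wy": 0, "wz": 0},
  {"tx": 60, "ty": -90, "tz": 0, "wx": 0, "wy": 0, "wz": 0},
  {"tx": 60, "ty": -90, "tz": 0, "wx": 0, "wy": 0, "wz": 0},
], grip=0)

```text
time_s: 23.62
position: [0.5464, -0.2515, 0.1485]
ee_rot: [3.132, -0.001, 0.186]
ft_force: [-1.4, -0.8, -0.2]
grip_width: 0.0385
```

```bash
python3 corn2.py 10
```

```text
scene cam [1.22098211 0.09338135 0.83419207]
order FL FR NL NR; dx: [8.6 2.7 4.3 1. ]  -> dz mm [-9.4 -3.  -4.7 -1.1]
top corners [[585.6, 57.3], [618.4, -103.3], [464.5, 33.6], [495.9, -127.2]] centre [541.1 -34.9]
top0 [[639.8, 50.4], [630.3, -117.2], [513.2, 54.8], [503.8, -107.4]] [571.8 -29.8]
yaws [np.float64(11.0), np.float64(11.0)] 11.599999999999994
```

Request:
apply_moves([
  {"tx": 0, "ty": 38, "tz": 0, "wx": 0, "wy": 0, "wz": 0},
  {"tx": 0, "ty": 76, "tz": 0, "wx": 0, "wy": 0, "wz": 0},
  {"tx": -2, "ty": 114, "tz": 0, "wx": 0, "wy": 0, "wz": 0},
  {"tx": -4, "ty": 152, "tz": 0, "wx": 0, "wy": 0, "wz": 0},
  {"tx": -5, "ty": 190, "tz": 0, "wx": 0, "wy": 0, "wz": 0},
])

```text
time_s: 24.13
position: [0.5382, -0.051, 0.149]
ee_rot: [3.14, -0.001, 0.193]
ft_force: [0.9, 0.4, 0.2]
grip_width: 0.0003
```

Request:
apply_moves([
  {"tx": -1, "ty": 27, "tz": -20, "wx": 0, "wy": 0, "wz": 0},
  {"tx": -1, "ty": 27, "tz": -40, "wx": 0, "wy": 0, "wz": 0},
  {"tx": -1, "ty": 27, "tz": -57, "wx": 0, "wy": 0, "wz": 0},
  {"tx": -1, "ty": 27, "tz": -60, "wx": 0, "wy": 0, "wz": 0},
  {"tx": -1, "ty": 27, "tz": -61, "wx": 0, "wy": 0, "wz": 0},
])

```text
time_s: 24.55
position: [0.5368, -0.0262, 0.087]
ee_rot: [3.14, 0.002, 0.193]
ft_force: [-0.1, -0.6, 0.2]
grip_width: 0.0002
```

Request:
apply_moves([
  {"tx": 2, "ty": -4, "tz": 0, "wx": 0, "wy": 0, "wz": 0},
  {"tx": 4, "ty": -8, "tz": 0, "wx": 0, "wy": 0, "wz": 0},
  {"tx": 4, "ty": -8, "tz": -1, "wx": 0, "wy": 0, "wz": 0},
  {"tx": 4, "ty": -8, "tz": -2, "wx": 0, "wy": 0, "wz": 0},
  {"tx": 4, "ty": -8, "tz": -2.5, "wx": 0, "wy": 0, "wz": 0},
])

```text
time_s: 24.97
position: [0.5424, -0.0355, 0.0854]
ee_rot: [3.139, 0.0, 0.191]
ft_force: [-0.1, -0.3, 0.4]
grip_width: -0.0001
```

Request:
apply_moves([
  {"tx": 0, "ty": 0, "tz": -0.5, "wx": 0, "wy": 0, "wz": 0},
  {"tx": 0, "ty": 0, "tz": -1, "wx": 0, "wy": 0, "wz": 0},
  {"tx": 0, "ty": 0, "tz": -1, "wx": 0, "wy": 0, "wz": 0},
])

```text
time_s: 25.22
position: [0.542, -0.0351, 0.0839]
ee_rot: [3.139, 0.001, 0.192]
ft_force: [-0.1, 0.1, 0.2]
grip_width: -0.0001
```

Request:
apply_moves([
  {"tx": 0, "ty": 0, "tz": -0.5, "wx": 0, "wy": 0, "wz": 0},
  {"tx": 0, "ty": 0, "tz": -1, "wx": 0, "wy": 0, "wz": 0},
  {"tx": 0, "ty": 0, "tz": -1, "wx": 0, "wy": 0, "wz": 0},
])

```text
time_s: 25.47
position: [0.542, -0.0351, 0.0829]
ee_rot: [3.139, 0.001, 0.192]
ft_force: [-0.2, 0.5, 0.4]
grip_width: -0.0001
```

Request:
apply_moves([
  {"tx": 0, "ty": 0, "tz": -0.5, "wx": 0, "wy": 0, "wz": 0},
  {"tx": 0, "ty": 0, "tz": -1, "wx": 0, "wy": 0, "wz": 0},
  {"tx": 0, "ty": 0, "tz": -1, "wx": 0, "wy": 0, "wz": 0},
])

```text
time_s: 25.72
position: [0.5421, -0.0352, 0.0825]
ee_rot: [3.139, 0.001, 0.191]
ft_force: [-2.0, 0.6, 3.8]
grip_width: -0.0001
```

Request:
apply_moves([
  {"tx": 0, "ty": 0, "tz": -0.5, "wx": 0, "wy": 0, "wz": 0},
  {"tx": 0, "ty": 0, "tz": -1, "wx": 0, "wy": 0, "wz": 0},
  {"tx": 0, "ty": 0, "tz": -1, "wx": 0, "wy": 0, "wz": 0},
])

```text
time_s: 25.97
position: [0.5421, -0.0353, 0.0815]
ee_rot: [3.139, 0.001, 0.191]
ft_force: [-1.8, -0.8, 3.6]
grip_width: 0.0002
```

Request:
apply_moves([
  {"tx": 0, "ty": 0, "tz": -0.5, "wx": 0, "wy": 0, "wz": 0},
  {"tx": 0, "ty": 0, "tz": -1, "wx": 0, "wy": 0, "wz": 0},
  {"tx": 0, "ty": 0, "tz": -1, "wx": 0, "wy": 0, "wz": 0},
])

```text
time_s: 26.22
position: [0.5422, -0.0351, 0.0801]
ee_rot: [3.139, 0.001, 0.192]
ft_force: [-1.3, 1.0, 3.6]
grip_width: -0.0001
```

Request:
apply_moves([
  {"tx": 0, "ty": 0, "tz": -0.5, "wx": 0, "wy": 0, "wz": 0},
  {"tx": 0, "ty": 0, "tz": -1, "wx": 0, "wy": 0, "wz": 0},
  {"tx": 0, "ty": 0, "tz": -1, "wx": 0, "wy": 0, "wz": 0},
])

```text
time_s: 26.47
position: [0.5422, -0.0351, 0.0801]
ee_rot: [3.139, 0.001, 0.191]
ft_force: [-2.6, -0.1, 9.7]
grip_width: -0.0003
```

Request:
apply_moves([
  {"tx": 0, "ty": 0, "tz": -0.5, "wx": 0, "wy": 0, "wz": 0},
  {"tx": 0, "ty": 0, "tz": -1, "wx": 0, "wy": 0, "wz": 0},
  {"tx": 0, "ty": 0, "tz": -1.5, "wx": 0, "wy": 0, "wz": 0},
])

```text
time_s: 26.72
position: [0.5423, -0.0351, 0.08]
ee_rot: [3.14, 0.001, 0.191]
ft_force: [-8.8, 0.7, 22.3]
grip_width: -0.0
```

Request:
apply_moves([
  {"tx": 0, "ty": 0, "tz": -0.5, "wx": 0, "wy": 0, "wz": 0},
  {"tx": 0, "ty": 0, "tz": -0.5, "wx": 0, "wy": 0, "wz": 0},
])

```text
time_s: 26.88
position: [0.5422, -0.0351, 0.08]
ee_rot: [3.14, 0.001, 0.191]
ft_force: [-9.6, 0.6, 22.5]
grip_width: 0.0002
```

Request:
apply_moves([
  {"tx": 0, "ty": 0, "tz": 8, "wx": 0, "wy": 0, "wz": 0},
  {"tx": 0, "ty": 0, "tz": 35, "wx": 0, "wy": 0, "wz": 0},
  {"tx": 5, "ty": -30, "tz": 60, "wx": 0, "wy": 0, "wz": 0},
  {"tx": 10, "ty": -68, "tz": 70, "wx": 0, "wy": 0, "wz": 0},
  {"tx": 15, "ty": -105, "tz": 80, "wx": 0, "wy": 0, "wz": 0},
])

```text
time_s: 27.3
position: [0.5582, -0.1407, 0.1585]
ee_rot: [3.138, -0.002, 0.194]
ft_force: [0.8, -0.9, 0.1]
grip_width: -0.0
```

Request:
apply_moves([
  {"tx": 5, "ty": -38, "tz": 0, "wx": 0, "wy": 0, "wz": 0},
  {"tx": 10, "ty": -75, "tz": 0, "wx": 0, "wy": 0, "wz": 0},
  {"tx": 10, "ty": -105, "tz": 0, "wx": 0, "wy": 0, "wz": 0},
  {"tx": 10, "ty": -105, "tz": 0, "wx": 0, "wy": 0, "wz": 0},
])

```text
time_s: 27.63
position: [0.5649, -0.2544, 0.1567]
ee_rot: [3.133, 0.003, 0.181]
ft_force: [-1.1, -0.2, 1.1]
grip_width: 0.0002
```

```bash
python3 corn2.py 11; python3 tri.py; python3 -c "
import cv2,numpy as np
a=cv2.imread('pics/s11.png');b=cv2.imread('pics/t11.png')
cv2.imwrite('pics/f11.png',np.hstack([cv2.resize(a[175:275,275:385],(385,350),interpolation=cv2.INTER_CUBIC),cv2.resize(b[215:325,255:385],(413,350),interpolation=cv2.INTER_CUBIC)]))"
```

```text
scene cam [1.22098211 0.09338135 0.83419207]
order FL FR NL NR; dx: [7.7 8.5 4.2 5.9]  -> dz mm [-8.5 -9.4 -4.7 -6.5]
top corners [[585.5, 58.3], [616.7, -101.1], [464.3, 34.7], [495.4, -125.1]] centre [540.5 -33.3]
top0 [[639.8, 50.4], [630.3, -117.2], [513.2, 54.8], [503.8, -107.4]] [571.8 -29.8]
yaws [np.float64(11.0), np.float64(11.2)] 11.099999999999994
(array([571.2, -29.9,  84.6]), array([5.56018271e-09]))
(array([541.3, -33.5,  79.4]), array([3.44739581e-08]))
```

View pics/f11.png

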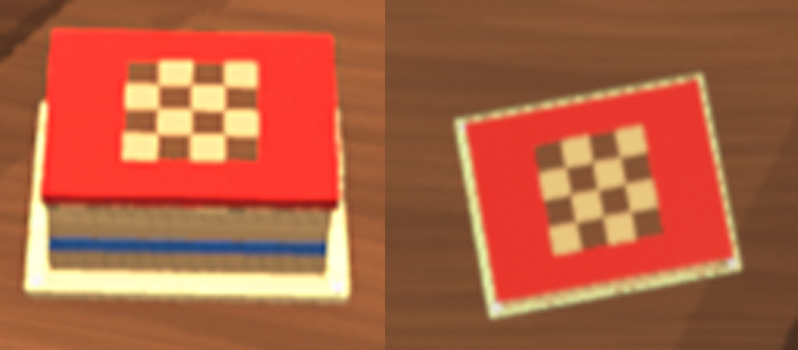

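```bash
python3 -c "
from workcell import arm
print(arm.get_obs()['ft_force'],arm.job_done())"
```

```text
the job is handed in; nothing more can be done
[-0.49087974  1.05705063  0.59233918] None
```

The lid is home on the box by my checks, and the job was handed in at about 28 s. `job_done` gives no verdict, so this rests on my own measurements.

**What I did:** I squared the lid up by pushing its edges with the two open fingertips, toward the robot, then sideways, then away from it. I then pressed the centre of its top with the shut fingers.

**First press failed:** it stalled at about 23 N, with the lid tilted and the robot-side, right-hand end of the block still on the rim. I backed off, nudged it about 1 mm sideways and 2 mm away from the robot, and pressed again. It went past the catches and stopped with its top at z = 80.0 mm under 22 N, exactly the height of a lid lying home.

**Last checks:**

| Check | Measured | Limit |
|---|---|---|
| Turn against the box | about 11.1° against 11.1° (within 0.3°) | 2.6° (0.045 rad) |
| Sideways offset from the box centre | about 4 mm | 10 mm |
| Drop of the lid by two-view measurement | 5.2 mm, expected 6 | camera error is about 1–2 mm |
| Hardest press read at the wrist | about 25 N in all | 60 N |

**What disagreed:** the camera height check still showed the far edge about 3 mm lower than the near edge. It showed nearly the same difference at the earlier looks, so I took it as calibration bias. Left and right now agree within 1–2 mm. I did not touch each corner to confirm the lid is level.

The skittle, jar and carton were never approached closely. I did not measure their positions again at the end.

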